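# Hang the wax tin on the carousel's empty hook

### The arm

A 6-joint arm with a two-finger parallel gripper is mounted at the origin on the work surface. World frame = base frame: x ahead of the robot, y to its left, z up, the work surface at z = 0. Lengths are in m, angles in rad, forces in N, time in s.
With the tool pointing down it reaches from about 0.225 to 0.875 m from the base axis. Payload 3.4 kg.
Tool frame: the origin (TCP) lies at the very end of the fingers, on their centre line; the grasp point (between the pads) lies 19 mm behind it; z points along the fingers, y is the line along which they close (so a half turn about z gives the same grasp; the last joint's range is limited). The gripper opens to 85 mm and grips with 20 to 120 N. Pads are 22 mm wide; open, the fingers measure 114 mm over their backs; the gripper's body (76 mm by 85 mm) begins 54 mm behind the grasp point. The pads swing forward as they close: fully open they stand 13 mm farther back than shut.
Start: joints at [1.085, 0.276, 1.505, -0, 1.361, -0.121], TCP at [0.205, 0.537, 0.199] pointing down, gripper open.
Joint ranges: [-2.89, 2.89], [-0.75, 2.08], [0.22, 2.7], [-1.18, 4.32], [0.11, 2.71], [-2.7, 2.7]. Speed limits (rad/s): [2.57, 2.57, 3.14, 3.14, 3.14, 3.14].

### API

Orientations are given as a unit quaternion [w, x, y, z].
In Python, from rig import get_state, optics, sign_off gives the robot as it stands.
- The arm moves only by the tool send_rows, never from a script. Its argument "increments" is a list of rows, each an object with "gripper": the gripper's target within -1 to 1 (shut at 1, half-way at 0, fully open at -1); "linear": the shift along the world's x, y, z in m, a list of three; "delta_rot": the turn, a rotation vector about the world's x, y, z in rad, a list of three. In form: [{"gripper": gripper, "linear": [dx, dy, dz], "delta_rot": [rx, ry, rz]}, ...]. A call has 1 to 8 rows; each row is the pose to reach, as a shift and turn from the pose commanded when the call began; what a row does not reach only later rows make up. A row lasts 1/10 s, in which the tool goes at most 50 mm and 8.59 degrees, less where a joint would pass 70% of its speed; a pose out of reach is approached as far as the arm can. A call with a gripper value outside its range is refused whole. The fingers move at their own pace and stop on an object; "newtons" is the grip in N (left out, the last holds). Time passes only in rows, so rows that repeat a pose let the fingers close. It gives the time, the measured TCP pose, the force, the opening and the grip force at its end, in the units of the state.
- get_state(): the state, without advancing time (a new reading comes with each control period).
- optics.get_image(name): name is "side" or "top"; returns a dict with "pixels" (420x560x3 uint8, blue, green, red), "K" (3x3 intrinsics, pixels), "rvec" (rotation vector, rad) and "tvec" (3), from world to camera coordinates, as OpenCV has them. Camera axes: x right, y down, z forward; pixel columns grow to the right and rows downward; lengths in m; the calibration is good to about 2 mm. A picture is of the moment at which its call begins. There is no depth.
- sign_off(): hands the job in; it is judged then, once.
The state is a dict: "clock": time; "qpos": joint angles; "qd": joint speeds; "effort": joint torques, N m; "position": TCP position; "ee_rot": TCP orientation; "contact_force": force on the tool from outside, world axes, zero at the start; "moment": the same for the moment, N m; "width": finger opening in m; "gripper_force": force on a finger pad.
Only numpy, scipy, OpenCV 4.12 (cv2) and the standard library are available. Lean on these libraries where they do the work, as an engineer would, in place of code of your own. Each camera call takes 0.05 s, during which the arm holds its last target. There are 200 camera calls.

### The job

Turn the tin carousel by its crank until its empty hook stands over the pointer on the base, then hang the loose wax tin there by its side tube, the tin on the outer side. Keep hold of the tin and press it down with about 15 N, never more than 25 N, until the tight rubber sleeve is fully down, then let go, leaving the carousel at the pointer and the other things undisturbed.

Things in the scene. Friction and masses are not known exactly. Their poses are not given: they have to be found in the camera images.
- stand: Fixed foot of the tin carousel: dark steel disc, 170 mm diameter, 16 mm high, origin under its centre on the table; the carousel's upright axis passes through it. A flat steel pointer on the table sticks out of the disc along the stand's -x, on the robot's side: the loading side.
- load_mark (a point): Point on the pointer, 100 mm from the carousel's axis along the stand's -x, 5 mm above the table: the empty hook's pin must come to stand over it.
- rotor: Turning part: column with 5 level arms 72 deg apart, each with an upturned pin 100 mm from the axis. Origin on the axis at table height. 4 pins carry fixed tins (outer radius 168 mm, rims 195-206 mm high). Empty pin along own -x, crank along +x. Drag 0.25 N m, stays where left. Starts 0.8-2.4 rad counter-clockwise from above of the goal (same yaw as stand); limits 3.1 rad either way of it.
- hook_plan (a point): Plan position (x, y) of the empty hook's pin, turning with the rotor. Its z is only nominal, 155 mm, for the top of the hook's arm: the true arm is set up to 15 mm higher or lower, unmeasured; find it by touch. Steel pin 9 mm diameter rises 52 mm above the arm (12 mm wide), its last 9 mm a cone to 3 mm diameter. The arm gives about 1 mm per 5 N pressed down.
- knob_mid (a point): Middle of the black crank knob: upright cylinder, 18 mm diameter, 36 mm high, spinning freely on its pin 60 mm from the axis. Its foot is 253 mm above the table, on the crank bar (14 mm wide); nothing around it is higher than the knob, so it can be pinched from above and led round the axis.
- sleeve (a joint): Black rubber sleeve, 16 mm diameter, 10 mm long, on the empty hook's pin. 0 = up, its top 22 mm above the arm (at the start); 0.012 m = fully down on the arm, its top 10 mm above the arm. Tight: slides down only under about 6 N and stays where left; the tin's weight (about 2 N) does not move it. Once it is down the force rises by about 5 N per mm.
- tin: Loose tin of hard wax, on the table: dark steel, 52 mm diameter, 60 mm high, 0.15-0.3 kg, solid, origin under its centre. Along own +x an upright hanging tube, 21 mm outer, 13 mm inner diameter, open both ends, from 25 to 55 mm above the underside, axis 42 mm from the tin's axis. Hung: tin on the outer side of the pin (yaw as the stand's), underside 125-155 mm high, may lean 8 degrees.
- tin_socket (a point): Centre of the lower mouth of the tin's hanging tube (42, 0, 25 mm in the tin's frame).
- brush_jar: Bystander: green glass jar with three brushes, 68 mm diameter, 85 mm high (brushes to about 210 mm), origin under its centre. Leave alone.
- scraper: Bystander: spatula 200 mm long lying on the table, origin at the underside of its middle. Leave alone.
- wax_block: Bystander: white wax block 90 x 60 x 30 mm, origin under its centre. Leave alone.
Things that resemble listed ones, but are neither listed nor needed, are in the scene too. Of the things that look like the tin, the larger one is meant.

How it is judged:
By the outcome, as a careful person would: the job done as asked, in the order asked, and still so for the second after the job is handed in, with the robot touching nothing.
It also fails if it takes over 62 s, if anything falls off the work surface, if the arm or the gripper's body presses on something with over 40 N, if the wrist force passes 120 N, or if a joint passes its speed limit or range.

## Working session

There is one attempt and no reset: what is moved stays moved. The work goes in short steps, Python scripts to look and compute and a tool call to move; the robot and the scene stay as the last step left them, time stands still between calls to the robot, and variables do not carry over. Pictures are saved under pics/ and viewed, at most 13 in all, crops included, and the job is handed in when it is done.

Besides the shell and the picture viewer there is one more tool, called after "Call:" in YAML: its name, and indented under it one key for each argument. send_rows: Moves the arm, as the interface text tells. Its arguments: {"type":"object","properties":{"increments":{"type":"array"},"newtons":{"type":"number"}},"required":["increments"]}

```bash
mkdir -p pics; cat > h.py <<'E'
import numpy as np, cv2
from rig import get_state, optics, sign_off
def grab(n,f=None):
    d=optics.get_image(n)
    if f: cv2.imwrite('pics/'+f,d['pixels'])
    return d
def ray(d,u,v):
    R=cv2.Rodrigues(np.array(d['rvec'],float))[0];t=np.array(d['tvec'],float).ravel()
    r=R.T@np.linalg.inv(np.array(d['K']))@np.array([u,v,1.]);return -R.T@t,r
def onz(d,u,v,z):
    c,r=ray(d,u,v);return c+r*(z-c[2])/r[2]
def proj(d,p):
    return cv2.projectPoints(np.array(p,float).reshape(-1,3),np.array(d['rvec'],float),np.array(d['tvec'],float),np.array(d['K']),None)[0].reshape(-1,2)
def tri(a,pa,b,pb):
    c1,r1=ray(a,*pa);c2,r2=ray(b,*pb)
    A=np.stack([r1,-r2],1);s=np.linalg.lstsq(A,c2-c1,rcond=None)[0]
    p,q=c1+s[0]*r1,c2+s[1]*r2
    return (p+q)/2,np.linalg.norm(p-q)
E
python3 - <<'E'
from h import *
import pickle
a=grab('top','top0.png');b=grab('side','side0.png')
pickle.dump((a,b),open('s0.pkl','wb'))
for d in(a,b):print(ray(d,280,210),d['K'][0])
print(get_state())
E
```

```text
(array([0.30781591, 0.04984318, 1.38835356]), array([ 0.19746918, -0.00968449, -0.98027573])) [518.37008997   0.         281.47317068]
(array([ 0.08056645, -0.74651186,  0.83554398]), array([ 0.41214801,  0.70405456, -0.57846515])) [485.14305822   0.         273.48093399]
{'clock': 0.1, 'qpos': array([ 1.08500961e+00,  2.76526399e-01,  1.50600726e+00,  2.94342431e-06,
        1.36070059e+00, -1.21057935e-01]), 'qd': array([ 0.00076356, -0.00135901, -0.00434906,  0.00042052, -0.00218726,
       -0.00013697]), 'effort': array([ 2.67294745e-04, -4.17700660e+01, -2.46404403e+01, -1.80321326e-04,
        5.71596553e-03, -3.88447759e-06]), 'position': array([0.20488887, 0.53669678, 0.19822902]), 'ee_rot': array([-2.46617880e-04,  1.81355506e-01,  9.83417260e-01, -7.82873493e-04]), 'contact_force': array([-0.02817932, -0.37630572, -1.39201493]), 'moment': array([ 0.02844284, -0.04069736,  0.02148661]), 'gripper_force': 0.0, 'width': 0.08550402554839781}
```

View pics/top0.png

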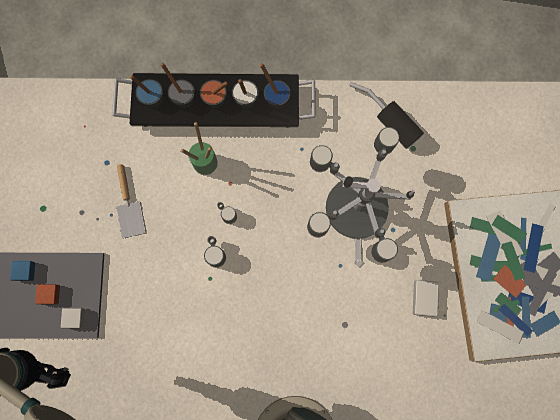

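View pics/side0.png

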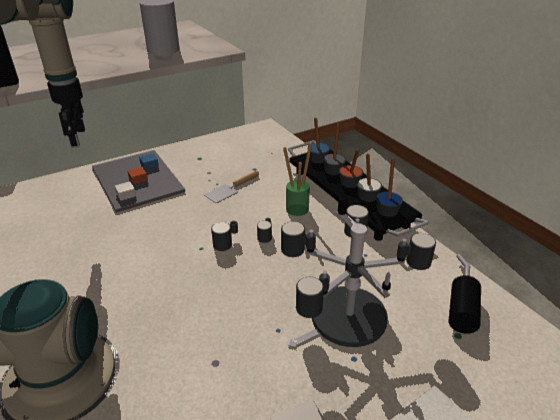

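The top view shows the carousel base around (357,207), its pointer end at (360,262), the large tin at (214,255) with its tube at (211,240), and the smaller decoy at (229,215). In the side view, the tin is at (222,237) and the carousel column top at (358,230).

```bash
python3 - <<'E'
from h import *
import pickle
a,b=pickle.load(open('s0.pkl','rb'))
A=cv2.resize(a['pixels'][115:275,290:430],None,fx=3.6,fy=3.6,interpolation=cv2.INTER_CUBIC)
T=cv2.resize(a['pixels'][195:275,190:250],None,fx=3.6,fy=3.6,interpolation=cv2.INTER_CUBIC)
c=np.zeros((576,504+216,3),np.uint8);c[:,:504]=A;c[:288,504:]=T
cv2.imwrite('pics/c1.png',c)
B=cv2.resize(b['pixels'][200:350,205:445],None,fx=3.3,fy=3.3,interpolation=cv2.INTER_CUBIC)
cv2.imwrite('pics/c2.png',B)
E
```

```text
(no output)
```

View pics/c1.png

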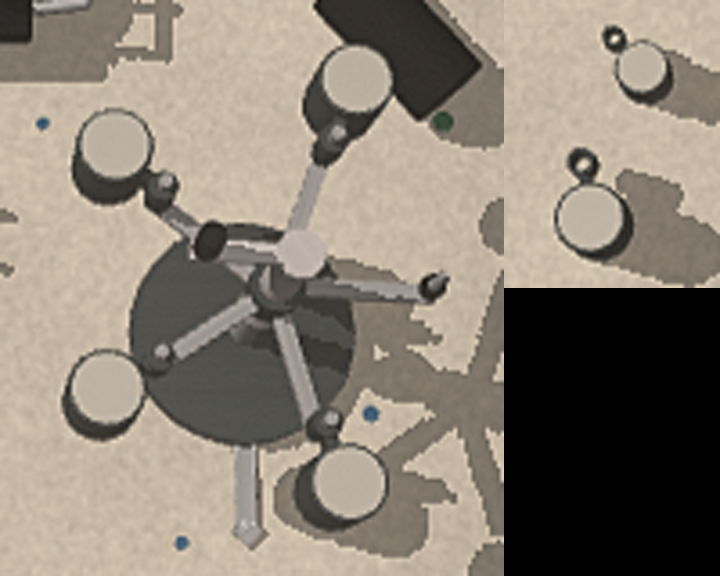

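View pics/c2.png

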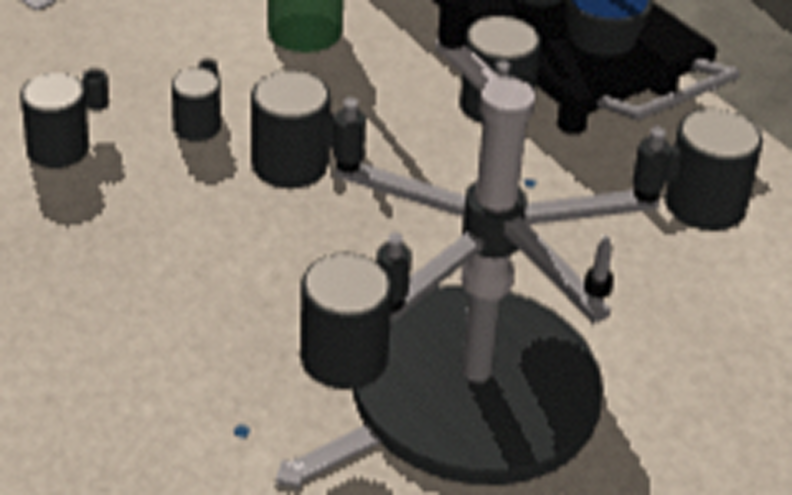

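c1 shows the empty hook with sleeve at full-image pixel (410,194), the knob at (348,182), the column top at (374,185) and the pointer from (358,240) to (359,263). c2 shows the sleeved empty pin on the camera's side and the tin with its tube at (234,227).

```bash
python3 - <<'E'
from h import *
import pickle
a,b=pickle.load(open('s0.pkl','rb'))
P=lambda x,y:(290+x/3.6-.4,115+y/3.6-.4)
S=lambda x,y:(205+x/3.3-.35,200+y/3.3-.35)
T=lambda x,y:(190+(x-504)/3.6-.4,195+y/3.6-.4)
# disc fit
g=a['pixels'];hsv=cv2.cvtColor(g,cv2.COLOR_BGR2HSV)
print('disc pts',[onz(a,*P(*p),z).round(4) for p,z in(((130,330),.016),((355,335),.016),((230,223),.016),((245,445),.008))])
print('axis disc',onz(a,*P(242.5,333),.014))
print('pointer ',onz(a,*P(249,541),.005),onz(a,*P(246,450),.005))
print('coltop tri',tri(a,P(302,252),b,S(508,93)))
print('knob top',onz(a,*P(210,241),.289),onz(a,*P(210,241),.271))
print('pin tip',tri(a,P(440,280),b,S(604,240)), 'sleeve',tri(a,P(431,288),b,S(599,282)))
def lid(d,seed):
    pass
print('tin top tri',tri(a,T(590,217),b,S(54,92)), onz(a,*T(590,217),.06))
print('tube top',onz(a,*T(582,163),.055),tri(a,T(582,163),b,S(96,74)))
print('fixed tins lid',[onz(a,*P(*p),.2).round(4) for p in((357,79),(115,144),(106,387),(349,483))])
print('pins',[onz(a,*P(*p),.205).round(4) for p in((337,132),(165,182),(163,352),(329,418))])
print('decoy',onz(a,*T(643,68),.05))
E
```

```text
disc pts [array([ 0.5952, -0.0875,  0.016 ]), array([ 0.5921, -0.257 ,  0.016 ]), array([ 0.6787, -0.1649,  0.016 ]), array([ 0.5094, -0.1731,  0.008 ])]
axis disc [ 0.59367325 -0.17252196  0.014     ]
pointer  [ 0.43788579 -0.17469175  0.005     ] [ 0.50601941 -0.17426603  0.005     ]
coltop tri (array([ 0.59515148, -0.17195925,  0.25616434]), np.float64(0.0003440012940744607))
knob top [ 0.59356724 -0.10970219  0.289     ] [ 0.59824592 -0.11231447  0.271     ]
pin tip (array([ 0.588506 , -0.2693253,  0.2182689]), np.float64(0.0038445242372099732)) sleeve (array([ 0.58961417, -0.27104319,  0.18700795]), np.float64(0.001916259134716408))
tin top tri (array([0.45771288, 0.20671558, 0.06119417]), np.float64(0.0014881196302719433)) [0.45713808 0.20708837 0.06      ]
tube top [0.49664113 0.21449007 0.055     ] (array([0.49736066, 0.21347739, 0.05947375]), np.float64(0.00284614204936377))
fixed tins lid [array([ 0.7292, -0.2239,  0.2   ]), array([ 0.6828, -0.0609,  0.2   ]), array([ 0.5189, -0.053 ,  0.2   ]), array([ 0.457 , -0.2084,  0.2   ])]
pins [array([ 0.6904, -0.208 ,  0.205 ]), array([ 0.6553, -0.0931,  0.205 ]), array([ 0.5411, -0.0897,  0.205 ]), array([ 0.4983, -0.1959,  0.205 ])]
decoy [0.56743125 0.17264106 0.05      ]
```

Call:
send_rows:
  increments:
    - {"gripper": -0.2,"linear": [0,-0.02,0.05],"delta_rot": [0,0,0.1]}
    - {"gripper": -0.2,"linear": [0.03,-0.05,0.09],"delta_rot": [0,0,0.2]}
    - {"gripper": -0.2,"linear": [0.05,-0.09,0.131],"delta_rot": [0,0,0.364]}
    - {"gripper": -0.2,"linear": [0.08,-0.13,0.131],"delta_rot": [0,0,0.364]}
    - {"gripper": -0.2,"linear": [0.105,-0.17,0.131],"delta_rot": [0,0,0.364]}
    - {"gripper": -0.2,"linear": [0.13,-0.21,0.131],"delta_rot": [0,0,0.364]}
    - {"gripper": -0.2,"linear": [0.155,-0.25,0.131],"delta_rot": [0,0,0.364]}
    - {"gripper": -0.2,"linear": [0.18,-0.29,0.131],"delta_rot": [0,0,0.364]}
  newtons: 60

```text
clock: 0.9
position: [0.3824, 0.2504, 0.3299]
ee_rot: [0.0, 0.0, 1.0, 0.0]
contact_force: [0.8, 0.9, -0.0]
width: 0.0514
gripper_force: 0.0
```

Call:
send_rows:
  increments:
    - {"gripper": -0.2,"linear": [0.026,-0.044,0],"delta_rot": [0,0,0]}
    - {"gripper": -0.2,"linear": [0.052,-0.088,0],"delta_rot": [0,0,0]}
    - {"gripper": -0.2,"linear": [0.078,-0.132,0],"delta_rot": [0,0,0]}
    - {"gripper": -0.2,"linear": [0.104,-0.176,0],"delta_rot": [0,0,0]}
    - {"gripper": -0.2,"linear": [0.13,-0.22,0],"delta_rot": [0,0,0]}
    - {"gripper": -0.2,"linear": [0.156,-0.264,0],"delta_rot": [0,0,0]}
    - {"gripper": -0.2,"linear": [0.182,-0.308,0],"delta_rot": [0,0,0]}
    - {"gripper": -0.2,"linear": [0.212,-0.359,0],"delta_rot": [0,0,0]}

```text
clock: 1.7
position: [0.5859, -0.0941, 0.3295]
ee_rot: [-0.0, 0.001, 1.0, 0.0]
contact_force: [0.8, 0.8, 0.6]
width: 0.0511
gripper_force: 0.0
```

Call:
send_rows:
  increments:
    - {"gripper": -0.2,"linear": [0,0,0],"delta_rot": [0,0,0]}
    - {"gripper": -0.2,"linear": [0,0,-0.01],"delta_rot": [0,0,0]}
    - {"gripper": -0.2,"linear": [0,0,-0.03],"delta_rot": [0,0,0]}
    - {"gripper": -0.2,"linear": [0,0,-0.05],"delta_rot": [0,0,0]}
    - {"gripper": -0.2,"linear": [0,0,-0.067],"delta_rot": [0,0,0]}
    - {"gripper": -0.2,"linear": [0,0,-0.067],"delta_rot": [0,0,0]}

```text
clock: 2.3
position: [0.5827, -0.0899, 0.2601]
ee_rot: [-0.003, -0.001, 1.0, 0.001]
contact_force: [-0.2, -0.3, -0.3]
width: 0.0515
gripper_force: 0.0
```

```bash
python3 - <<'E'
from h import *
s=get_state();print(s['position'],s['contact_force'],s['width'])
a=grab('top');b=grab('side')
A=cv2.resize(a['pixels'][130:230,300:430],None,fx=3,fy=3,interpolation=cv2.INTER_CUBIC)
B=cv2.resize(b['pixels'][150:290,270:400],None,fx=3,fy=3,interpolation=cv2.INTER_CUBIC)
c=np.zeros((420,780,3),np.uint8);c[:300,:390]=A;c[:,390:]=B
cv2.imwrite('pics/c3.png',c)
E
```

```text
[ 0.58266147 -0.08991544  0.26008999] [-0.21711594 -0.31725349 -0.25427124] 0.051462579614467346
```

View pics/c3.png

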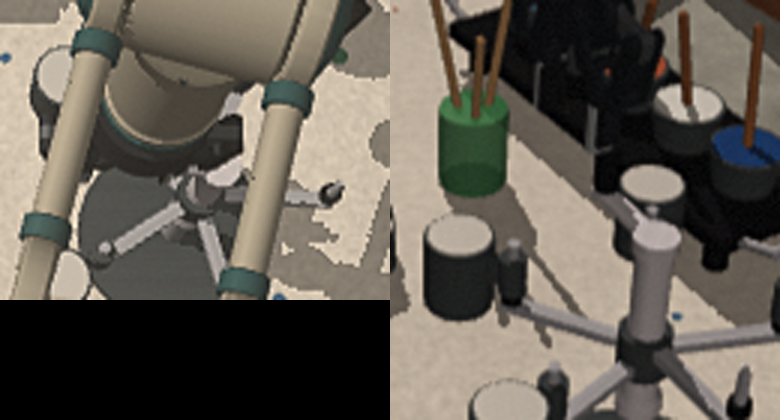

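c3 shows the gripper offset from the knob, because the last leg fell short; the column and empty hook (pixel about (410,194)) have not moved. I'll lift, shift and go down again.

Call:
send_rows:
  increments:
    - {"gripper": -0.2,"linear": [0,0,0.045],"delta_rot": [0,0,0]}
    - {"gripper": -0.2,"linear": [0,0,0.045],"delta_rot": [0,0,0]}
    - {"gripper": -0.2,"linear": [0.0145,-0.022,0.045],"delta_rot": [0,0,0]}
    - {"gripper": -0.2,"linear": [0.0145,-0.022,0.045],"delta_rot": [0,0,0]}
    - {"gripper": -0.2,"linear": [0.0145,-0.022,0.045],"delta_rot": [0,0,0]}

```text
clock: 2.9
position: [0.6002, -0.114, 0.3088]
ee_rot: [0.001, 0.0, 1.0, 0.0]
contact_force: [-0.5, -0.9, -1.0]
width: 0.051
gripper_force: 0.0
```

```bash
python3 - <<'E'
from h import *
s=get_state();print(s['position'],s['qpos'],s['contact_force'])
E
```

```text
[ 0.60016248 -0.11397721  0.30882577] [-3.01875537e-01  2.93833986e-01  1.21423948e+00  5.35173771e-04
  1.63231947e+00 -1.87169943e+00] [-0.49091686 -0.86609917 -0.97059683]
```

Call:
send_rows:
  increments:
    - {"gripper": -0.2,"linear": [-0.003,0.002,0],"delta_rot": [0,0,0]}
    - {"gripper": -0.2,"linear": [-0.003,0.002,-0.015],"delta_rot": [0,0,0]}
    - {"gripper": -0.2,"linear": [-0.003,0.002,-0.03],"delta_rot": [0,0,0]}
    - {"gripper": -0.2,"linear": [-0.003,0.002,-0.045],"delta_rot": [0,0,0]}
    - {"gripper": -0.2,"linear": [-0.003,0.002,-0.045],"delta_rot": [0,0,0]}
    - {"gripper": 1,"linear": [-0.003,0.002,-0.045],"delta_rot": [0,0,0]}
    - {"gripper": 1,"linear": [-0.003,0.002,-0.045],"delta_rot": [0,0,0]}
    - {"gripper": 1,"linear": [-0.003,0.002,-0.045],"delta_rot": [0,0,0]}
  newtons: 40

```text
clock: 3.7
position: [0.5974, -0.1122, 0.2642]
ee_rot: [0.001, 0.0, 1.0, -0.0]
contact_force: [0.2, -0.5, 0.5]
width: 0.0082
gripper_force: 0.0
```

```bash
python3 - <<'E'
from h import *
s=get_state();print(s['position'],s['width'],s['gripper_force'],s['contact_force'],s['moment'])
E
```

```text
[ 0.59737291 -0.1121777   0.26415737] 0.008226579934111623 0.0 [ 0.15007192 -0.51924773  0.54377517] [-0.01839616 -0.00390338 -0.00803734]
```

```bash
python3 - <<'E'
from h import *
b=grab('side');a=grab('top')
B=cv2.resize(b['pixels'][150:260,290:400],None,fx=5,fy=5,interpolation=cv2.INTER_CUBIC)
cv2.imwrite('pics/c4.png',np.clip(B.astype(float)*1.8,0,255).astype(np.uint8))
print(proj(b,[[.597,-.112,.253],[.597,-.112,.289],[.5974,-.1122,.264]]).round(1),get_state()['width'],get_state()['gripper_force'])
E
```

```text
[[341.1 213.5]
 [342.3 198.9]
 [341.6 209.1]] -4.849505856678764e-06 0.0
```

View pics/c4.png

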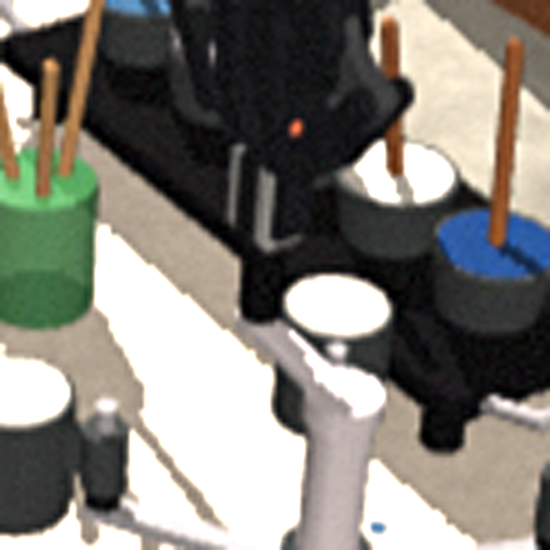

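c4 shows the shut fingers near (343,198), and the knob seemingly still free in front of and below them, at about (342,207). The grasp missed, so I'll check the geometry with one enhanced picture.

```bash
python3 - <<'E'
from h import *
import pickle
a,b=pickle.load(open('s0.pkl','rb'))
b2=grab('side')
print(tri(a,(347.9,181.5),b,(342.2,207)))
for z in(.264,.289):print(onz(b,345,199,z))
def e(d):
    c=d['pixels'][165:240,315:375].astype(float)/255
    return cv2.resize((c**.45*255).astype(np.uint8),None,fx=6.6,fy=6.6,interpolation=cv2.INTER_CUBIC)
cv2.imwrite('pics/c5.png',np.hstack([e(b),e(b2)]))
print(e(b).shape)
E
```

```text
(array([ 0.59860112, -0.11239476,  0.26891208]), np.float64(0.0006252836021301305))
[ 0.62525204 -0.08618404  0.264     ]
[ 0.60142685 -0.11506755  0.289     ]
(495, 396, 3)
```

View pics/c5.png

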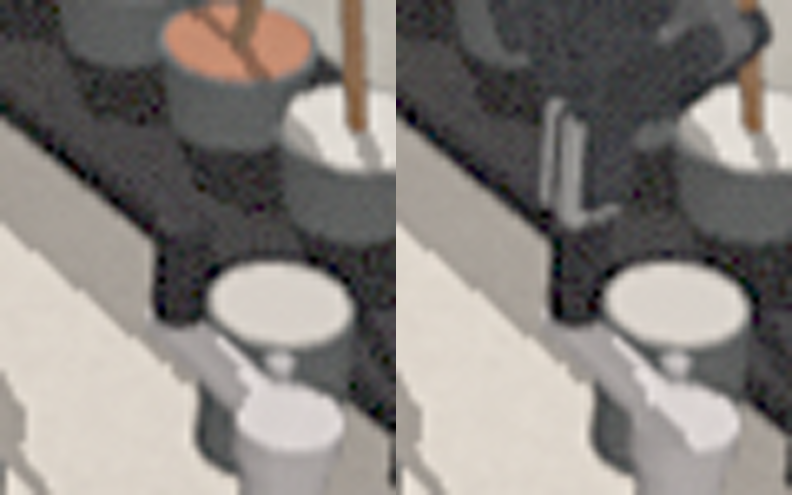

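```bash
python3 - <<'E'
from h import *
import pickle
a,b=pickle.load(open('s0.pkl','rb'))
print(proj(b,[[.2049,.5367,z] for z in(.198,.217,.25)]).round(1))
g=cv2.cvtColor(b['pixels'],cv2.COLOR_BGR2GRAY)
m=(g[90:165,45:100]<60)
ys,xs=np.nonzero(m);print(ys.max()+90, [(y+90,xs[ys==y].min()+45,xs[ys==y].max()+45) for y in range(30,75,3) if (ys==y).any()])
b2=grab('side');print(proj(b2,[[.5974,-.1122,z] for z in(.264,.283,.31)]).round(1), get_state()['position'])
E
```

```text
[[ 82.5 153.6]
 [ 80.9 147.4]
 [ 77.9 136.5]]
146 [(120, np.int64(60), np.int64(82)), (123, np.int64(61), np.int64(83)), (126, np.int64(62), np.int64(84)), (129, np.int64(62), np.int64(84)), (132, np.int64(63), np.int64(76)), (135, np.int64(64), np.int64(74)), (138, np.int64(69), np.int64(77)), (141, np.int64(70), np.int64(78)), (144, np.int64(71), np.int64(79))]
[[341.6 209.1]
 [342.3 201.4]
 [343.3 190.1]] [ 0.59707712 -0.11226644  0.263402  ]
```

c5 shows that the knob (left edge near px (339,205)) hasn't moved, and the visible fingertips end near px (342,199), just above it. So the real fingertips sit higher than assumed. I'll open, go lower in guarded steps and close again.

Call:
send_rows:
  increments:
    - {"gripper": -0.2,"linear": [0.001,0,0],"delta_rot": [0,0,0]}
    - {"gripper": -0.2,"linear": [0.001,0,0],"delta_rot": [0,0,0]}
    - {"gripper": -0.2,"linear": [0.001,0,0],"delta_rot": [0,0,0]}
    - {"gripper": -0.2,"linear": [0.001,0,-0.004],"delta_rot": [0,0,0]}
    - {"gripper": -0.2,"linear": [0.001,0,-0.008],"delta_rot": [0,0,0]}
    - {"gripper": -0.2,"linear": [0.001,0,-0.008],"delta_rot": [0,0,0]}

```text
clock: 4.5
position: [0.5974, -0.112, 0.254]
ee_rot: [-0.001, 0.0, 1.0, 0.0]
contact_force: [-0.4, -0.4, 0.3]
width: 0.051
gripper_force: 0.0
```

Call:
send_rows:
  increments:
    - {"gripper": 1,"linear": [0,0,0],"delta_rot": [0,0,0]}
    - {"gripper": 1,"linear": [0,0,0],"delta_rot": [0,0,0]}
    - {"gripper": 1,"linear": [0,0,0],"delta_rot": [0,0,0]}
    - {"gripper": 1,"linear": [0,0,0],"delta_rot": [0,0,0]}
    - {"gripper": 1,"linear": [0,0,0],"delta_rot": [0,0,0]}

```text
clock: 5.0
position: [0.598, -0.1097, 0.2554]
ee_rot: [0.0, -0.0, 1.0, 0.002]
contact_force: [0.1, 5.3, 1.1]
width: 0.0133
gripper_force: 39.0
```

Call:
send_rows:
  increments:
    - {"gripper": -0.2,"linear": [0,0,0],"delta_rot": [0,0,0]}
    - {"gripper": -0.2,"linear": [0,0,0],"delta_rot": [0,0,0]}
    - {"gripper": -0.2,"linear": [0,0,0],"delta_rot": [0,0,0]}
    - {"gripper": -0.2,"linear": [0,0,-0.002],"delta_rot": [0,0,0]}
    - {"gripper": -0.2,"linear": [0,0,-0.004],"delta_rot": [0,0,0]}
    - {"gripper": -0.2,"linear": [0,0,-0.006],"delta_rot": [0,0,0]}

```text
clock: 5.6
position: [0.5979, -0.1124, 0.2487]
ee_rot: [-0.0, 0.0, 1.0, 0.0]
contact_force: [-0.1, 0.2, -0.6]
width: 0.0514
gripper_force: 0.0
```

Call:
send_rows:
  increments:
    - {"gripper": 1,"linear": [0,0,0],"delta_rot": [0,0,0]}
    - {"gripper": 1,"linear": [0,0,0],"delta_rot": [0,0,0]}
    - {"gripper": 1,"linear": [0,0,0],"delta_rot": [0,0,0]}
    - {"gripper": 1,"linear": [0,0,0],"delta_rot": [0,0,0]}
    - {"gripper": 1,"linear": [0,0,0],"delta_rot": [0,0,0]}

```text
clock: 6.1
position: [0.5979, -0.1096, 0.2493]
ee_rot: [0.0, -0.0, 1.0, 0.002]
contact_force: [0.2, 5.1, 1.4]
width: 0.0153
gripper_force: 39.0
```

```bash
python3 - <<'E'
from h import *
import pickle
b2=grab('side');a2=grab('top')
c=b2['pixels'][165:240,315:375].astype(float)/255
e=cv2.resize((c**.45*255).astype(np.uint8),None,fx=6,fy=6,interpolation=cv2.INTER_CUBIC)
f=a2['pixels'][130:205,320:420].astype(float)/255
f=cv2.resize((f**.6*255).astype(np.uint8),None,fx=4.3,fy=6*75/75*1.0,interpolation=cv2.INTER_CUBIC)
cv2.imwrite('pics/c6.png',np.hstack([e,f[:450]]));s=get_state();print(e.shape,f.shape,s['position'],s['width'],s['contact_force'],s['moment'])
E
```

```text
(450, 360, 3) (450, 430, 3) [ 0.59794676 -0.1096183   0.24931634] 0.01527522326055032 [-0.43622464  5.84085406  1.65451409] [0.93750738 0.01490199 0.01345269]
```

View pics/c6.png

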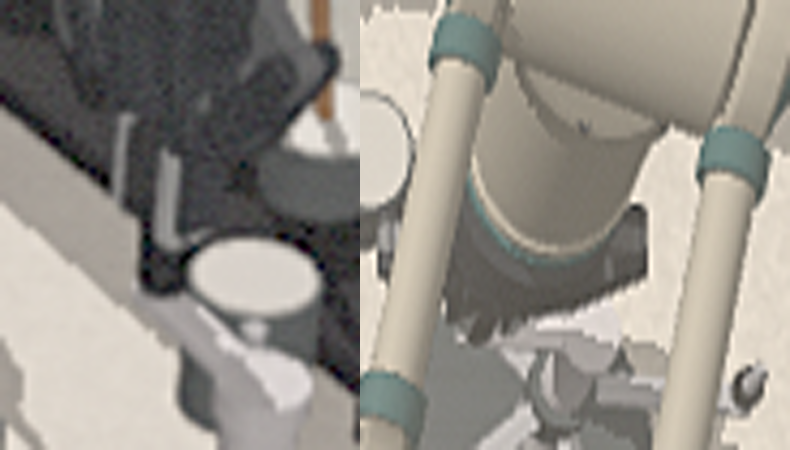

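c6 shows the fingers now straddling the knob, but the pad ends only reach about px (342,205), so the real pad ends are about 20 mm higher than reported. I'll regrip deeper and shift y by +3 mm, because of the 5 N pull.

Call:
send_rows:
  increments:
    - {"gripper": -0.2,"linear": [0,0.003,0],"delta_rot": [0,0,0]}
    - {"gripper": -0.2,"linear": [0,0.003,0],"delta_rot": [0,0,0]}
    - {"gripper": -0.2,"linear": [0,0.003,0],"delta_rot": [0,0,0]}
    - {"gripper": -0.2,"linear": [0,0.003,-0.003],"delta_rot": [0,0,0]}
    - {"gripper": -0.2,"linear": [0,0.003,-0.006],"delta_rot": [0,0,0]}
    - {"gripper": -0.2,"linear": [0,0.003,-0.006],"delta_rot": [0,0,0]}

```text
clock: 6.8
position: [0.5975, -0.1092, 0.2423]
ee_rot: [-0.001, 0.0, 1.0, 0.0]
contact_force: [0.2, -0.2, 0.2]
width: 0.0512
gripper_force: 0.0
```

Call:
send_rows:
  increments:
    - {"gripper": 1,"linear": [0,0,0],"delta_rot": [0,0,0]}
    - {"gripper": 1,"linear": [0,0,0],"delta_rot": [0,0,0]}
    - {"gripper": 1,"linear": [0,0,0],"delta_rot": [0,0,0]}
    - {"gripper": 1,"linear": [0,0,0],"delta_rot": [0,0,0]}
    - {"gripper": 1,"linear": [0,0,0],"delta_rot": [0,0,0]}

```text
clock: 7.3
position: [0.598, -0.1095, 0.2433]
ee_rot: [0.0, 0.0, 1.0, -0.0]
contact_force: [0.1, -0.7, 0.8]
width: 0.0158
gripper_force: 39.1
```

```bash
python3 - <<'E'
from h import *
s=get_state();print(s['position'],s['width'],s['contact_force'],s['moment'],s['gripper_force'])
E
```

```text
[ 0.59800669 -0.10952659  0.24327724] 0.015840438446580087 [ 0.13922433 -0.73972853  0.79856923] [-0.13818344  0.09865462 -0.04060499] 39.062460064888
```

Call:
send_rows:
  increments:
    - {"gripper": 1,"linear": [0.0056,-0.0006,0],"delta_rot": [0,0,0]}
    - {"gripper": 1,"linear": [0.0112,-0.0017,0],"delta_rot": [0,0,0]}
    - {"gripper": 1,"linear": [0.0166,-0.0033,0],"delta_rot": [0,0,0]}
    - {"gripper": 1,"linear": [0.0219,-0.0054,0],"delta_rot": [0,0,0]}
    - {"gripper": 1,"linear": [0.0269,-0.0081,0],"delta_rot": [0,0,0]}
    - {"gripper": 1,"linear": [0.0317,-0.0111,0],"delta_rot": [0,0,0]}
    - {"gripper": 1,"linear": [0.0361,-0.0147,0],"delta_rot": [0,0,0]}
    - {"gripper": 1,"linear": [0.0402,-0.0186,0],"delta_rot": [0,0,0]}
  newtons: 40

```text
clock: 8.1
position: [0.6373, -0.1268, 0.2433]
ee_rot: [-0.001, 0.0, 1.0, 0.001]
contact_force: [-5.0, 3.1, 3.7]
width: 0.0158
gripper_force: 39.7
```

Call:
send_rows:
  increments:
    - {"gripper": 1,"linear": [0.0037,-0.0042,0],"delta_rot": [0,0,0]}
    - {"gripper": 1,"linear": [0.0069,-0.0088,0],"delta_rot": [0,0,0]}
    - {"gripper": 1,"linear": [0.0097,-0.0136,0],"delta_rot": [0,0,0]}
    - {"gripper": 1,"linear": [0.0121,-0.0187,0],"delta_rot": [0,0,0]}
    - {"gripper": 1,"linear": [0.014,-0.024,0],"delta_rot": [0,0,0]}
    - {"gripper": 1,"linear": [0.0153,-0.0294,0],"delta_rot": [0,0,0]}
    - {"gripper": 1,"linear": [0.0162,-0.035,0],"delta_rot": [0,0,0]}
    - {"gripper": 1,"linear": [0.0165,-0.0406,0],"delta_rot": [0,0,0]}

```text
clock: 8.9
position: [0.655, -0.1661, 0.2433]
ee_rot: [0.0, -0.0, 1.0, 0.002]
contact_force: [-2.1, 5.7, 4.0]
width: 0.0159
gripper_force: 39.7
```

Call:
send_rows:
  increments:
    - {"gripper": 1,"linear": [0,0,0],"delta_rot": [0,0,0]}
    - {"gripper": 1,"linear": [0,0,0],"delta_rot": [0,0,0]}
    - {"gripper": 1,"linear": [0,0,0],"delta_rot": [0,0,0]}

```text
clock: 9.2
position: [0.6551, -0.1688, 0.2433]
ee_rot: [0.001, 0.0, 1.0, -0.0]
contact_force: [-1.7, -1.7, 3.5]
width: 0.0161
gripper_force: 39.6
```

```bash
python3 - <<'E'
from h import *
s=get_state();print(s['position'],s['width'],s['contact_force'],s['moment'],s['gripper_force'])
b=grab('side');a=grab('top')
import pickle;pickle.dump((a,b),open('s1.pkl','wb'))
A=cv2.resize(a['pixels'][150:280,300:430],None,fx=3,fy=3,interpolation=cv2.INTER_CUBIC)
B=cv2.resize(b['pixels'][200:350,270:410],None,fx=2.8,fy=2.8,interpolation=cv2.INTER_CUBIC)
c=np.zeros((420,782,3),np.uint8);c[:390,:390]=A;c[:,390:]=B
cv2.imwrite('pics/c7.png',c)
E
```

```text
[ 0.65513612 -0.16876966  0.24327251] 0.016063236907962193 [-1.72869403 -1.73842611  3.52941639] [-0.06125074  0.2077238   0.03395943] 39.64227497577667
```

View pics/c7.png

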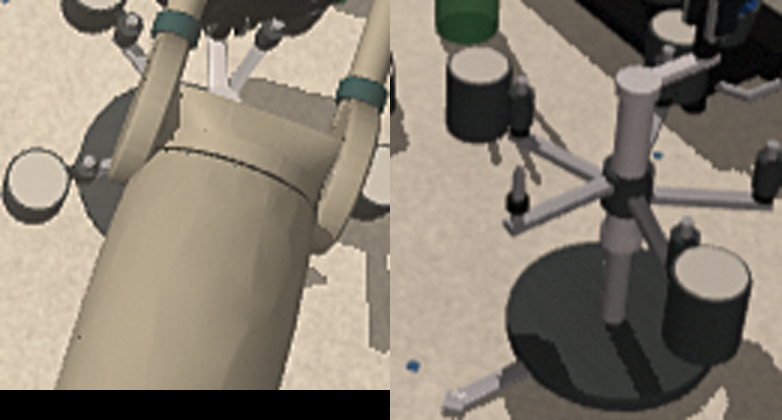

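c7 shows the empty hook on the pointer side, with its pin tip near side px (316,260) and its sleeve at (315,272). I'll release the knob, lift and head for the tin.

Call:
send_rows:
  increments:
    - {"gripper": -0.2,"linear": [0,0,0],"delta_rot": [0,0,0]}
    - {"gripper": -0.2,"linear": [0,0,0],"delta_rot": [0,0,0]}
    - {"gripper": -0.2,"linear": [0,0,0],"delta_rot": [0,0,0]}
    - {"gripper": -0.2,"linear": [0,0,0.03],"delta_rot": [0,0,0]}
    - {"gripper": -0.2,"linear": [0,0,0.07],"delta_rot": [0,0,0]}
    - {"gripper": -0.2,"linear": [0,0.02,0.09],"delta_rot": [0,0,0]}
    - {"gripper": -0.2,"linear": [-0.01,0.06,0.09],"delta_rot": [0,0,0.08]}
    - {"gripper": -0.2,"linear": [-0.03,0.1,0.09],"delta_rot": [0,0,0.165]}

```text
clock: 10.1
position: [0.6259, -0.0678, 0.3329]
ee_rot: [0.001, -0.083, 0.997, 0.0]
contact_force: [0.6, 1.1, 0.3]
width: 0.0511
gripper_force: 0.0
```

Call:
send_rows:
  increments:
    - {"gripper": -0.2,"linear": [-0.02,0.04,0],"delta_rot": [0,0,0]}
    - {"gripper": -0.2,"linear": [-0.04,0.08,0],"delta_rot": [0,0,0]}
    - {"gripper": -0.2,"linear": [-0.06,0.12,0],"delta_rot": [0,0,0]}
    - {"gripper": -0.2,"linear": [-0.08,0.16,0],"delta_rot": [0,0,0]}
    - {"gripper": -0.2,"linear": [-0.1,0.2,0],"delta_rot": [0,0,0]}
    - {"gripper": -0.2,"linear": [-0.12,0.24,0],"delta_rot": [0,0,0]}
    - {"gripper": -0.2,"linear": [-0.127,0.28,0],"delta_rot": [0,0,0]}
    - {"gripper": -0.2,"linear": [-0.127,0.28,0],"delta_rot": [0,0,0]}

```text
clock: 10.9
position: [0.496, 0.2164, 0.3332]
ee_rot: [0.0, -0.085, 0.996, 0.002]
contact_force: [0.7, -1.2, 1.1]
width: 0.0513
gripper_force: 0.0
```

```bash
python3 - <<'E'
from h import *
import pickle
s=get_state();print(s['position'],s['ee_rot'],s['contact_force'])
b=grab('side');a=grab('top');pickle.dump((a,b),open('s2.pkl','wb'))
A=cv2.resize(a['pixels'][140:280,290:430],None,fx=3.8,fy=3.8,interpolation=cv2.INTER_CUBIC)
B=cv2.resize(b['pixels'][240:360,270:335],None,fx=4,fy=4,interpolation=cv2.INTER_CUBIC)
c=np.zeros((532,532+260,3),np.uint8);c[:,:532]=A;c[:480,532:]=B
cv2.imwrite('pics/c8.png',c)
E
```

```text
[0.49595949 0.21639743 0.33316787] [ 8.66482454e-05 -8.51826465e-02  9.96363843e-01  1.73241826e-03] [ 0.6878449  -1.15710443  1.12981422]
```

View pics/c8.png

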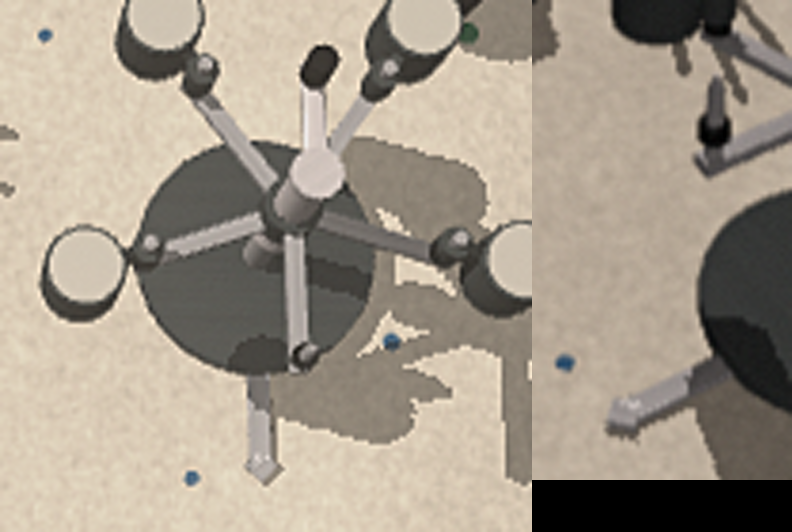

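c8 shows the empty hook above the pointer line: sleeve at top px (370,234), tip at side px (316,261), knob at top px (374,158) and pointer tip at top px (359,263).

```bash
python3 - <<'E'
from h import *
import pickle
a,b=pickle.load(open('s2.pkl','rb'))
P=lambda x,y:(290+x/3.8-.4,140+y/3.8-.4)
S=lambda x,y:(270+(x-532)/4-.4,240+y/4-.4)
print('sleeve',tri(a,P(304,356),b,S(714,130)),'tip',tri(a,P(308,348),b,S(717,83)))
for z in(.17,.18,.19):print(z,onz(a,*P(304,356),z))
print('knob',onz(a,*P(320,67),.271),'coltop',onz(a,*P(317,173),.256))
print('pointer',onz(a,*P(265,470),.005),tri(a,P(265,468),b,S(628,416)),onz(a,*P(258,380),.005))
print('arm underside end',onz(a,*P(297,366),.155), onz(b,*S(708,170),.15))
print('lids',[onz(a,*P(*p),.2).round(4) for p in((85,265),(162,10),(414,14))])
E
```

```text
sleeve (array([ 0.49523396, -0.1727832 ,  0.18662404]), np.float64(0.00034417941794977983)) tip (array([ 0.49641032, -0.17048957,  0.21457111]), np.float64(0.0017142710672627855))
0.17 [ 0.49766548 -0.17578577  0.17      ]
0.18 [ 0.49610723 -0.17393385  0.18      ]
0.19 [ 0.49454899 -0.17208193  0.19      ]
knob [ 0.65496889 -0.17191388  0.271     ] coltop [ 0.59412262 -0.17098166  0.256     ]
pointer [ 0.44214873 -0.17633353  0.005     ] (array([ 0.44467341, -0.1764463 ,  0.00826688]), np.float64(0.00308693457294087)) [ 0.50601478 -0.17308051  0.005     ]
arm underside end [ 0.49357402 -0.17391785  0.155     ] [ 0.49973825 -0.1634825   0.15      ]
lids [array([ 0.5491, -0.0367,  0.2   ]), array([ 0.714, -0.087,  0.2  ]), array([ 0.7123, -0.2468,  0.2   ])]
```

```bash
python3 - <<'E'
from h import *
import pickle
for f in('s0.pkl','s2.pkl'):
    a,b=pickle.load(open(f,'rb'))
    hs=cv2.cvtColor(a['pixels'],cv2.COLOR_BGR2HSV)
    if f=='s0.pkl':
        print('hsv',[hs[v,340:376:3].tolist() for v in(252,)])
    pts=[]
    for v in range(242,262):
        row=hs[v,350:368].astype(float)
        w=np.clip(45-row[:,1],0,None)*(row[:,2]>90); 
        if w.sum()>0:
            u=350+(w*np.arange(18)).sum()/w.sum(); pts.append(onz(a,u,v,.005)[:2])
    p=np.array(pts);k=np.polyfit(p[:,0],p[:,1],1);print(f,len(p),k,'y at .594,.494:',np.polyval(k,[.594,.494]),'res',np.std(p[:,1]-np.polyval(k,p[:,0])))
E
```

```text
hsv [[[17, 42, 196], [18, 44, 199], [17, 44, 196], [17, 45, 202], [17, 43, 195], [17, 24, 168], [13, 19, 163], [18, 41, 74], [17, 43, 210], [17, 45, 130], [17, 43, 137], [20, 32, 72]]]
s0.pkl 20 [ 0.00828808 -0.17717541] y at .594,.494: [-0.17225229 -0.1730811 ] res 0.000385885650220138
s2.pkl 20 [ 0.01027067 -0.17834063] y at .594,.494: [-0.17223985 -0.17326692] res 0.000600148086087913
```

Call:
send_rows:
  increments:
    - {"gripper": -0.2,"linear": [0.001,0,-0.03],"delta_rot": [0,0,0]}
    - {"gripper": -0.2,"linear": [0.001,0,-0.07],"delta_rot": [0,0,0]}
    - {"gripper": -0.2,"linear": [0.001,0,-0.11],"delta_rot": [0,0,0]}
    - {"gripper": -0.2,"linear": [0.001,0,-0.15],"delta_rot": [0,0,0]}
    - {"gripper": -0.2,"linear": [0.001,0,-0.19],"delta_rot": [0,0,0]}
    - {"gripper": -0.2,"linear": [0.001,0,-0.22],"delta_rot": [0,0,0]}
    - {"gripper": -0.2,"linear": [0.001,0,-0.24],"delta_rot": [0,0,0]}
    - {"gripper": -0.2,"linear": [0.001,0,-0.255],"delta_rot": [0,0,0]}

```text
clock: 11.8
position: [0.4983, 0.2097, 0.076]
ee_rot: [-0.001, -0.081, 0.997, -0.0]
contact_force: [0.6, -0.4, 0.4]
width: 0.0515
gripper_force: 0.0
```

Call:
send_rows:
  increments:
    - {"gripper": -0.2,"linear": [0,0,-0.01],"delta_rot": [0,0,0]}
    - {"gripper": -0.2,"linear": [0,0,-0.02],"delta_rot": [0,0,0]}
    - {"gripper": -0.2,"linear": [0,0,-0.03],"delta_rot": [0,0,0]}
    - {"gripper": -0.2,"linear": [0,0,-0.04],"delta_rot": [0,0,0]}
    - {"gripper": -0.2,"linear": [0,0,-0.05],"delta_rot": [0,0,0]}
    - {"gripper": -0.2,"linear": [0,0,-0.055],"delta_rot": [0,0,0]}
    - {"gripper": -0.2,"linear": [0,0,-0.06],"delta_rot": [0,0,0]}
    - {"gripper": -0.2,"linear": [0,0,-0.06],"delta_rot": [0,0,0]}

```text
clock: 12.6
position: [0.4982, 0.2116, 0.0174]
ee_rot: [-0.0, -0.082, 0.997, -0.0]
contact_force: [0.9, -0.5, -0.4]
width: 0.0516
gripper_force: 0.0
```

Call:
send_rows:
  increments:
    - {"gripper": -0.2,"linear": [-0.001,0.004,-0.004],"delta_rot": [0,0,0.01]}
    - {"gripper": -0.2,"linear": [-0.001,0.004,-0.009],"delta_rot": [0,0,0.01]}
    - {"gripper": -0.2,"linear": [-0.001,0.004,-0.009],"delta_rot": [0,0,0.01]}
    - {"gripper": 1,"linear": [-0.001,0.004,-0.009],"delta_rot": [0,0,0.01]}
    - {"gripper": 1,"linear": [-0.001,0.004,-0.009],"delta_rot": [0,0,0.01]}
    - {"gripper": 1,"linear": [-0.001,0.004,-0.009],"delta_rot": [0,0,0.01]}
    - {"gripper": 1,"linear": [-0.001,0.004,-0.009],"delta_rot": [0,0,0.01]}
  newtons: 30

```text
clock: 13.3
position: [0.498, 0.2157, 0.0093]
ee_rot: [0.0, -0.087, 0.996, 0.0]
contact_force: [0.6, -0.4, 0.6]
width: 0.0194
gripper_force: 30.6
```

```bash
python3 - <<'E'
from h import *
s=get_state();print(s['position'],s['ee_rot'],s['width'],s['contact_force'],s['moment'],s['gripper_force'])
E
```

```text
[0.49799439 0.21573859 0.00932412] [ 4.17818486e-04 -8.69195164e-02  9.96215233e-01  1.79656276e-04] 0.019444603246478818 [ 0.64789948 -0.39607265  0.57485724] [ 0.07034846 -0.03011936 -0.01518551] 30.64299906603992
```

Call:
send_rows:
  increments:
    - {"gripper": 1,"linear": [0,0,0],"delta_rot": [0,0,0]}
    - {"gripper": 1,"linear": [0,0,0],"delta_rot": [0,0,0]}
    - {"gripper": 1,"linear": [0,0,0.01],"delta_rot": [0,0,0]}
    - {"gripper": 1,"linear": [0,0,0.03],"delta_rot": [0,0,0]}
    - {"gripper": 1,"linear": [0,0,0.06],"delta_rot": [0,0,0]}
    - {"gripper": 1,"linear": [0,0,0.09],"delta_rot": [0,0,0]}
    - {"gripper": 1,"linear": [0,0,0.12],"delta_rot": [0,0,0]}
    - {"gripper": 1,"linear": [0,0,0.15],"delta_rot": [0,0,0]}
  newtons: 90

```text
clock: 14.1
position: [0.4966, 0.2152, 0.16]
ee_rot: [-0.001, -0.087, 0.996, -0.0]
contact_force: [0.8, -0.6, -2.1]
width: 0.017
gripper_force: 88.2
```

Call:
send_rows:
  increments:
    - {"gripper": 1,"linear": [0,0,0.04],"delta_rot": [0,0,0]}
    - {"gripper": 1,"linear": [0,0,0.08],"delta_rot": [0,0,0]}
    - {"gripper": 1,"linear": [0,-0.02,0.12],"delta_rot": [0,0,-0.05]}
    - {"gripper": 1,"linear": [0,-0.05,0.14],"delta_rot": [0,0,-0.1]}
    - {"gripper": 1,"linear": [0,-0.09,0.14],"delta_rot": [0,0,-0.166]}
    - {"gripper": 1,"linear": [0,-0.13,0.14],"delta_rot": [0,0,-0.166]}
    - {"gripper": 1,"linear": [0,-0.17,0.14],"delta_rot": [0,0,-0.166]}
    - {"gripper": 1,"linear": [0,-0.21,0.14],"delta_rot": [0,0,-0.166]}

```text
clock: 14.9
position: [0.4964, 0.0042, 0.2988]
ee_rot: [-0.001, -0.004, 1.0, 0.0]
contact_force: [-0.1, 0.7, -2.2]
width: 0.0172
gripper_force: 88.3
```

```bash
python3 - <<'E'
from h import *
s=get_state();print(s['position'],s['ee_rot'],s['width'],s['contact_force'],s['moment'],s['gripper_force'],s['qpos'])
E
```

```text
[0.49638624 0.00424897 0.29881954] [-7.41892640e-04 -4.25525402e-03  9.99990666e-01  1.01515632e-04] 0.017219110809814094 [-0.06289192  0.66860296 -2.16353149] [ 0.00658141 -0.14146159  0.0041791 ] 88.30061763525009 [-1.31705285e-01  1.14564791e-01  1.47133512e+00  4.22975941e-08
  1.55719036e+00 -1.71101215e+00]
```

Call:
send_rows:
  increments:
    - {"gripper": 1,"linear": [0,-0.04,0],"delta_rot": [0,0,0]}
    - {"gripper": 1,"linear": [0,-0.08,0],"delta_rot": [0,0,0]}
    - {"gripper": 1,"linear": [0,-0.12,0],"delta_rot": [0,0,0]}
    - {"gripper": 1,"linear": [0,-0.155,-0.02],"delta_rot": [0,0,0]}
    - {"gripper": 1,"linear": [0,-0.172,-0.04],"delta_rot": [0,0,0]}
    - {"gripper": 1,"linear": [0,-0.172,-0.05],"delta_rot": [0,0,0]}
    - {"gripper": 1,"linear": [0,-0.172,-0.05],"delta_rot": [0,0,0]}

```text
clock: 15.6
position: [0.4959, -0.1653, 0.2471]
ee_rot: [-0.002, -0.004, 1.0, 0.002]
contact_force: [-0.2, 1.0, -1.9]
width: 0.017
gripper_force: 88.4
```

```bash
python3 - <<'E'
from h import *
import pickle
s=get_state();print(s['position'],s['ee_rot'],s['contact_force'],s['moment'])
b=grab('side');a=grab('top');pickle.dump((a,b),open('s3.pkl','wb'))
B=cv2.resize(b['pixels'][195:300,240:370],None,fx=6,fy=5.7,interpolation=cv2.INTER_CUBIC)
cv2.imwrite('pics/c9.png',B)
p=s['position'];print(proj(b,[[.4957,-.1722,.217],[.4957,-.1722,.165],[p[0],p[1]-.0028,p[2]-.009+.025],[p[0],p[1]-.0028,p[2]-.009+.055]]).round(1))
E
```

```text
[ 0.49588199 -0.16534789  0.24708006] [-0.00232485 -0.00361274  0.99998935  0.00168551] [-0.16438091  0.99523775 -1.85548475] [ 0.0405562  -0.14473685  0.02152338]
[[315.7 260.1]
 [314.6 280. ]
 [315.5 240.3]
 [316.1 227.5]]
```

View pics/c9.png

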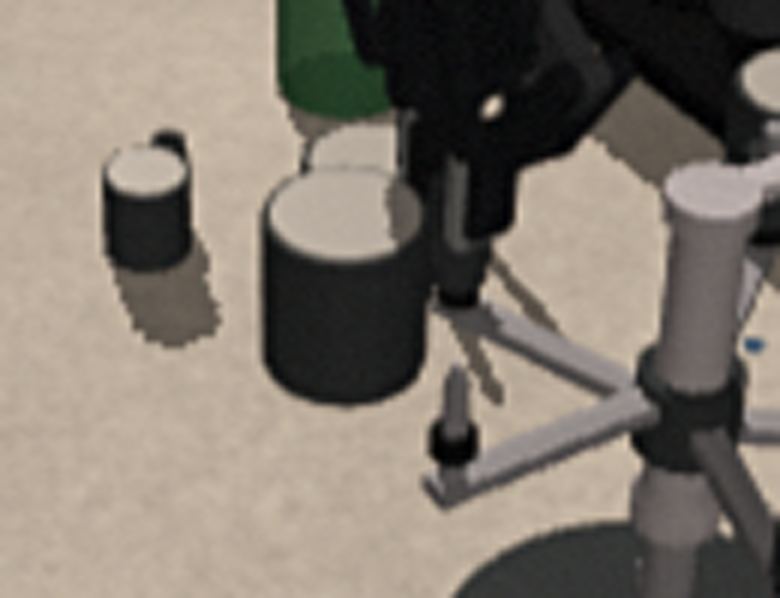

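c9 shows the tin held upright with its tube near px (316,240), directly above the pin tip at px (316,260). It still needs about -4 mm in y before I lower it under force control.

Call:
send_rows:
  increments:
    - {"gripper": 1,"linear": [0,-0.004,0],"delta_rot": [0,0,0]}
    - {"gripper": 1,"linear": [0,-0.004,-0.01],"delta_rot": [0,0,0]}
    - {"gripper": 1,"linear": [0,-0.004,-0.02],"delta_rot": [0,0,0]}
    - {"gripper": 1,"linear": [0,-0.004,-0.03],"delta_rot": [0,0,0]}
    - {"gripper": 1,"linear": [0,-0.004,-0.037],"delta_rot": [0,0,0]}
    - {"gripper": 1,"linear": [0,-0.004,-0.037],"delta_rot": [0,0,0]}

```text
clock: 16.3
position: [0.4967, -0.1698, 0.2103]
ee_rot: [-0.001, -0.004, 1.0, 0.001]
contact_force: [0.0, -0.1, -2.3]
width: 0.0168
gripper_force: 88.4
```

```bash
python3 - <<'E'
from h import *
s=get_state();print(s['position'],s['ee_rot'],s['contact_force'],s['moment'])
E
```

```text
[ 0.49665581 -0.16982782  0.21034737] [-1.47032061e-03 -4.16111151e-03  9.99989946e-01  7.94172855e-04] [ 0.02601779 -0.13341722 -2.32498717] [-0.01428176 -0.0646418  -0.05669627]
```

Now down in 3 mm steps, watching the force.

Call:
send_rows:
  increments:
    - {"gripper": 1,"linear": [0,0,-0.003],"delta_rot": [0,0,0]}
    - {"gripper": 1,"linear": [0,0,-0.006],"delta_rot": [0,0,0]}
    - {"gripper": 1,"linear": [0,0,-0.009],"delta_rot": [0,0,0]}
    - {"gripper": 1,"linear": [0,0,-0.012],"delta_rot": [0,0,0]}
    - {"gripper": 1,"linear": [0,0,-0.012],"delta_rot": [0,0,0]}

```text
clock: 16.8
position: [0.4973, -0.1703, 0.1996]
ee_rot: [-0.0, -0.004, 1.0, 0.0]
contact_force: [0.3, -0.1, -2.0]
width: 0.0171
gripper_force: 88.5
```

Call:
send_rows:
  increments:
    - {"gripper": 1,"linear": [0,0,-0.002],"delta_rot": [0,0,0]}
    - {"gripper": 1,"linear": [0,0,-0.004],"delta_rot": [0,0,0]}
    - {"gripper": 1,"linear": [0,0,-0.005],"delta_rot": [0,0,0]}
    - {"gripper": 1,"linear": [0,0,-0.005],"delta_rot": [0,0,0]}

```text
clock: 17.2
position: [0.4969, -0.1704, 0.195]
ee_rot: [-0.001, -0.004, 1.0, 0.0]
contact_force: [-2.4, -0.6, -0.7]
width: 0.0167
gripper_force: 88.7
```

Call:
send_rows:
  increments:
    - {"gripper": 1,"linear": [-0.002,0,0],"delta_rot": [0,0,0]}
    - {"gripper": 1,"linear": [-0.002,0,0],"delta_rot": [0,0,0]}
    - {"gripper": 1,"linear": [-0.002,0,-0.002],"delta_rot": [0,0,0]}
    - {"gripper": 1,"linear": [-0.002,0,-0.003],"delta_rot": [0,0,0]}
    - {"gripper": 1,"linear": [-0.002,0,-0.003],"delta_rot": [0,0,0]}

```text
clock: 17.7
position: [0.4958, -0.1703, 0.1917]
ee_rot: [0.0, -0.004, 1.0, 0.0]
contact_force: [0.3, -0.0, -2.3]
width: 0.017
gripper_force: 88.5
```

```bash
python3 - <<'E'
from h import *
s=get_state();print(s['position'],s['ee_rot'],s['contact_force'],s['moment'])
E
```

```text
[ 0.49584575 -0.17032354  0.19174778] [ 1.23239900e-04 -4.08855323e-03  9.99991622e-01  1.54262686e-04] [ 0.32716869 -0.03671658 -2.2563289 ] [ 0.00589025 -0.07883832 -0.01818295]
```

Call:
send_rows:
  increments:
    - {"gripper": 1,"linear": [0,0,-0.002],"delta_rot": [0,0,0]}
    - {"gripper": 1,"linear": [0,0,-0.004],"delta_rot": [0,0,0]}
    - {"gripper": 1,"linear": [0,0,-0.006],"delta_rot": [0,0,0]}
    - {"gripper": 1,"linear": [0,0,-0.008],"delta_rot": [0,0,0]}
    - {"gripper": 1,"linear": [0,0,-0.008],"delta_rot": [0,0,0]}

```text
clock: 18.2
position: [0.4954, -0.1702, 0.1836]
ee_rot: [-0.0, -0.004, 1.0, 0.0]
contact_force: [0.4, 0.0, -2.9]
width: 0.0168
gripper_force: 88.5
```

Call:
send_rows:
  increments:
    - {"gripper": 1,"linear": [0,0,-0.002],"delta_rot": [0,0,0]}
    - {"gripper": 1,"linear": [0,0,-0.004],"delta_rot": [0,0,0]}
    - {"gripper": 1,"linear": [0,0,-0.006],"delta_rot": [0,0,0]}
    - {"gripper": 1,"linear": [0,0,-0.006],"delta_rot": [0,0,0]}

```text
clock: 18.6
position: [0.4954, -0.1703, 0.1777]
ee_rot: [-0.0, -0.004, 1.0, 0.0]
contact_force: [-0.9, -0.8, -2.1]
width: 0.0174
gripper_force: 88.5
```

```bash
python3 - <<'E'
from h import *
s=get_state();print(s['position'],s['ee_rot'],s['contact_force'],s['moment'])
E
```

```text
[ 0.49539522 -0.17028218  0.17769611] [-2.77375357e-04 -4.08802081e-03  9.99991589e-01  1.82752879e-04] [-0.86639003 -0.81464063 -2.07170156] [ 0.00194226 -0.10852327 -0.04575045]
```

Call:
send_rows:
  increments:
    - {"gripper": 1,"linear": [-0.0005,-0.0005,-0.001],"delta_rot": [0,0,0]}
    - {"gripper": 1,"linear": [-0.0005,-0.0005,-0.002],"delta_rot": [0,0,0]}
    - {"gripper": 1,"linear": [-0.0005,-0.0005,-0.003],"delta_rot": [0,0,0]}
    - {"gripper": 1,"linear": [-0.0005,-0.0005,-0.004],"delta_rot": [0,0,0]}
    - {"gripper": 1,"linear": [-0.0005,-0.0005,-0.004],"delta_rot": [0,0,0]}

```text
clock: 19.1
position: [0.4952, -0.1709, 0.1741]
ee_rot: [0.0, -0.004, 1.0, -0.0]
contact_force: [-1.1, -0.7, -0.6]
width: 0.0171
gripper_force: 88.6
```

Call:
send_rows:
  increments:
    - {"gripper": 1,"linear": [0,0,-0.001],"delta_rot": [0,0,0]}
    - {"gripper": 1,"linear": [0,0,-0.002],"delta_rot": [0,0,0]}
    - {"gripper": 1,"linear": [0,0,-0.002],"delta_rot": [0,0,0]}

```text
clock: 19.4
position: [0.4952, -0.171, 0.1725]
ee_rot: [0.0, -0.004, 1.0, -0.0]
contact_force: [-1.9, 0.4, 3.4]
width: 0.0171
gripper_force: 89.1
```

Call:
send_rows:
  increments:
    - {"gripper": 1,"linear": [0,0,-0.001],"delta_rot": [0,0,0]}
    - {"gripper": 1,"linear": [0,0,-0.002],"delta_rot": [0,0,0]}
    - {"gripper": 1,"linear": [0,0,-0.003],"delta_rot": [0,0,0]}
    - {"gripper": 1,"linear": [0,0,-0.004],"delta_rot": [0,0,0]}
    - {"gripper": 1,"linear": [0,0,-0.004],"delta_rot": [0,0,0]}

```text
clock: 19.9
position: [0.4952, -0.1709, 0.1679]
ee_rot: [0.0, -0.004, 1.0, 0.0]
contact_force: [-0.1, 0.5, 2.9]
width: 0.0171
gripper_force: 89.1
```

Call:
send_rows:
  increments:
    - {"gripper": 1,"linear": [0,0,-0.001],"delta_rot": [0,0,0]}
    - {"gripper": 1,"linear": [0,0,-0.002],"delta_rot": [0,0,0]}
    - {"gripper": 1,"linear": [0,0,-0.003],"delta_rot": [0,0,0]}
    - {"gripper": 1,"linear": [0,0,-0.003],"delta_rot": [0,0,0]}

```text
clock: 20.3
position: [0.4952, -0.1709, 0.1649]
ee_rot: [0.0, -0.004, 1.0, 0.0]
contact_force: [-1.4, -0.3, 3.8]
width: 0.0171
gripper_force: 89.1
```

```bash
python3 - <<'E'
from h import *
s=get_state();print(s['position'],s['ee_rot'],s['contact_force'],s['moment'])
E
```

```text
[ 0.49521432 -0.17092313  0.16488112] [ 6.24083901e-05 -4.09825241e-03  9.99991600e-01  1.47048089e-05] [-1.38027757 -0.2504389   3.84775055] [ 0.0060138   0.13121295 -0.03893635]
```

Call:
send_rows:
  increments:
    - {"gripper": 1,"linear": [0,0,-0.001],"delta_rot": [0,0,0]}
    - {"gripper": 1,"linear": [0,0,-0.002],"delta_rot": [0,0,0]}
    - {"gripper": 1,"linear": [0,0,-0.003],"delta_rot": [0,0,0]}
    - {"gripper": 1,"linear": [0,0,-0.003],"delta_rot": [0,0,0]}

```text
clock: 20.7
position: [0.4952, -0.1709, 0.1619]
ee_rot: [0.0, -0.004, 1.0, 0.0]
contact_force: [-1.4, -0.7, 3.2]
width: 0.017
gripper_force: 89.1
```

Call:
send_rows:
  increments:
    - {"gripper": 1,"linear": [0,0,-0.001],"delta_rot": [0,0,0]}
    - {"gripper": 1,"linear": [0,0,-0.002],"delta_rot": [0,0,0]}
    - {"gripper": 1,"linear": [0,0,-0.002],"delta_rot": [0,0,0]}

```text
clock: 21.0
position: [0.4952, -0.1709, 0.16]
ee_rot: [0.0, -0.004, 1.0, 0.0]
contact_force: [-0.6, 0.4, 4.1]
width: 0.0169
gripper_force: 89.2
```

Call:
send_rows:
  increments:
    - {"gripper": 1,"linear": [0,0,-0.001],"delta_rot": [0,0,0]}
    - {"gripper": 1,"linear": [0,0,-0.0015],"delta_rot": [0,0,0]}
    - {"gripper": 1,"linear": [0,0,-0.0015],"delta_rot": [0,0,0]}

```text
clock: 21.3
position: [0.4953, -0.171, 0.159]
ee_rot: [0.0, -0.004, 1.0, -0.0]
contact_force: [-1.5, -0.3, 7.1]
width: 0.0173
gripper_force: 89.5
```

Call:
send_rows:
  increments:
    - {"gripper": 1,"linear": [0,0,-0.001],"delta_rot": [0,0,0]}
    - {"gripper": 1,"linear": [0,0,-0.001],"delta_rot": [0,0,0]}

```text
clock: 21.5
position: [0.4953, -0.171, 0.1583]
ee_rot: [0.0, -0.004, 1.0, -0.0]
contact_force: [-1.3, 0.4, 8.8]
width: 0.0169
gripper_force: 89.7
```

Call:
send_rows:
  increments:
    - {"gripper": 1,"linear": [0,0,-0.001],"delta_rot": [0,0,0]}
    - {"gripper": 1,"linear": [0,0,-0.002],"delta_rot": [0,0,0]}
    - {"gripper": 1,"linear": [0,0,-0.002],"delta_rot": [0,0,0]}

```text
clock: 21.8
position: [0.4954, -0.1711, 0.1569]
ee_rot: [0.001, -0.004, 1.0, -0.0]
contact_force: [-2.4, 0.1, 11.9]
width: 0.0169
gripper_force: 90.1
```

Call:
send_rows:
  increments:
    - {"gripper": 1,"linear": [0.0005,0,-0.001],"delta_rot": [0,0,0]}
    - {"gripper": 1,"linear": [0.0005,0,-0.001],"delta_rot": [0,0,0]}
    - {"gripper": 1,"linear": [0.0005,0,-0.001],"delta_rot": [0,0,0]}
    - {"gripper": 1,"linear": [0.0005,0,-0.001],"delta_rot": [0,0,0]}

```text
clock: 22.2
position: [0.4955, -0.1711, 0.1563]
ee_rot: [0.0, -0.004, 1.0, -0.0]
contact_force: [-3.0, 0.8, 13.8]
width: 0.0171
gripper_force: 90.3
```

```bash
python3 - <<'E'
from h import *
s=get_state();print(s['position'],s['ee_rot'],s['contact_force'],s['moment'])
E
```

```text
[ 0.49553004 -0.1711418   0.15631097] [ 4.11064464e-04 -4.17595395e-03  9.99991086e-01 -4.69652163e-04] [-2.95692308  0.83243212 13.81157677] [0.1397376  0.59557998 0.01620601]
```

Call:
send_rows:
  increments:
    - {"gripper": 1,"linear": [-0.0005,0,0.002],"delta_rot": [0,0,0]}
    - {"gripper": 1,"linear": [-0.0005,0,0.004],"delta_rot": [0,0,0]}
    - {"gripper": 1,"linear": [-0.0005,0,0.004],"delta_rot": [0,0,0]}

```text
clock: 22.5
position: [0.4953, -0.171, 0.1593]
ee_rot: [0.0, -0.004, 1.0, -0.0]
contact_force: [-2.6, -0.4, 4.4]
width: 0.017
gripper_force: 89.4
```

Call:
send_rows:
  increments:
    - {"gripper": 1,"linear": [0,0,0.001],"delta_rot": [0,0,0]}
    - {"gripper": 1,"linear": [0,0,0.001],"delta_rot": [0,0,0]}
    - {"gripper": 0.4,"linear": [0,0,0.001],"delta_rot": [0,0,0]}
    - {"gripper": 0.3,"linear": [0,0,0.001],"delta_rot": [0,0,0]}
    - {"gripper": 0.1,"linear": [0,0,0.001],"delta_rot": [0,0,0]}
    - {"gripper": 0.1,"linear": [0,0,0.001],"delta_rot": [0,0,0]}
    - {"gripper": 0.1,"linear": [0,0,0.001],"delta_rot": [0,0,0]}
  newtons: 20

```text
clock: 23.2
position: [0.495, -0.1708, 0.1592]
ee_rot: [-0.0, -0.004, 1.0, 0.0]
contact_force: [0.6, -0.4, 0.3]
width: 0.0383
gripper_force: 0.0
```

Call:
send_rows:
  increments:
    - {"gripper": 0.1,"linear": [0,0,0.01],"delta_rot": [0,0,0]}
    - {"gripper": 0.1,"linear": [0,0,0.03],"delta_rot": [0,0,0]}
    - {"gripper": 0.1,"linear": [0,0,0.06],"delta_rot": [0,0,0]}
    - {"gripper": 0.1,"linear": [0,0,0.1],"delta_rot": [0,0,0]}
    - {"gripper": 0.1,"linear": [-0.03,0.03,0.14],"delta_rot": [0,0,0]}
    - {"gripper": 0.1,"linear": [-0.06,0.07,0.15],"delta_rot": [0,0,0]}
    - {"gripper": 0.1,"linear": [-0.09,0.11,0.15],"delta_rot": [0,0,0]}
    - {"gripper": 0.1,"linear": [-0.11,0.15,0.15],"delta_rot": [0,0,0]}

```text
clock: 24.0
position: [0.3852, -0.0223, 0.3111]
ee_rot: [0.001, -0.003, 1.0, -0.0]
contact_force: [1.6, 0.0, 0.3]
width: 0.0386
gripper_force: 0.0
```

Call:
send_rows:
  increments:
    - {"gripper": 0.1,"linear": [-0.02,0.04,0],"delta_rot": [0,0,0]}
    - {"gripper": 0.1,"linear": [-0.04,0.08,0],"delta_rot": [0,0,0]}
    - {"gripper": 0.1,"linear": [-0.05,0.12,0],"delta_rot": [0,0,0]}
    - {"gripper": 0.1,"linear": [-0.05,0.16,0],"delta_rot": [0,0,0]}
    - {"gripper": 0.1,"linear": [-0.05,0.2,0],"delta_rot": [0,0,0]}
    - {"gripper": 0.1,"linear": [-0.05,0.2,0],"delta_rot": [0,0,0]}

```text
clock: 24.6
position: [0.3357, 0.1812, 0.3103]
ee_rot: [0.001, -0.008, 1.0, 0.002]
contact_force: [0.2, 0.1, -0.1]
width: 0.0388
gripper_force: 0.0
```

```bash
python3 - <<'E'
from h import *
import pickle
s=get_state();print(s['position'],s['contact_force'],s['clock'])
b=grab('side');a=grab('top');pickle.dump((a,b),open('s4.pkl','wb'))
A=cv2.resize(a['pixels'][140:290,290:430],None,fx=2.8,fy=2.8,interpolation=cv2.INTER_CUBIC)
B=cv2.resize(b['pixels'][200:350,250:385],None,fx=2.8,fy=2.8,interpolation=cv2.INTER_CUBIC)
cv2.imwrite('pics/c10.png',np.hstack([A,B]))
E
```

```text
[0.33570346 0.18120489 0.31034101] [ 0.19163246  0.11374371 -0.13200866] 24.6
```

View pics/c10.png

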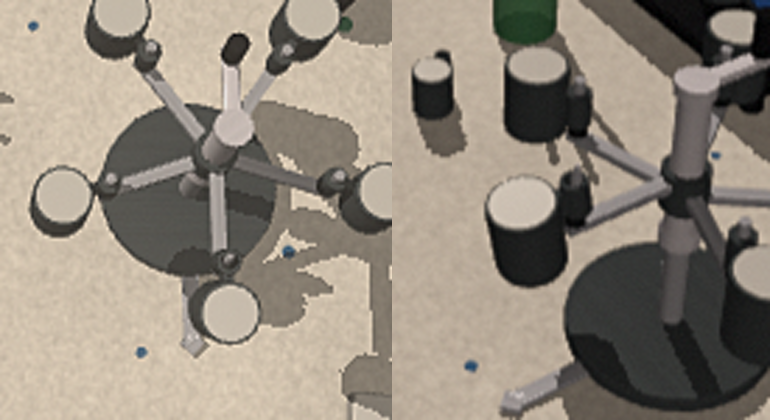

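c10 shows the tin hung on the outer side of the empty hook: lid at top px (370,252), tube at (371,233), leaning slightly as allowed. The carousel is still in line with the pointer and the rest is undisturbed. I'll check the numbers.

```bash
python3 - <<'E'
from h import *
import pickle
a,b=pickle.load(open('s4.pkl','rb'))
P=lambda x,y:(290+x/2.8-.4,140+y/2.8-.4)
S=lambda x,y:(250+(x-392)/2.8-.4,200+y/2.8-.4)
print('lid',tri(a,P(225,313),b,S(522,203)),'pin tip',onz(a,*P(230,257),.219))
print('knob',onz(a,*P(235,48),.271),'coltop',onz(a,*P(233,129),.256),'lid left',onz(a,*P(62,195),.2))
print('tin underside', tri(a,P(225,313),b,S(522,203))[0][2]-.06)
E
```

```text
lid (array([ 0.45154489, -0.16957259,  0.20414792]), np.float64(0.0027930517996936416)) pin tip [ 0.49444293 -0.1717615   0.219     ]
knob [ 0.65610981 -0.17131505  0.271     ] coltop [ 0.59285421 -0.17047362  0.256     ] lid left [ 0.54935724 -0.03621209  0.2       ]
tin underside 0.14414792009147226
```

```bash
python3 -c "
from rig import sign_off;print(sign_off())"
```

```text
the job is handed in; nothing more can be done
None
```

I turned the empty hook to the pointer and hung the loose tin there on the outer side. I then pressed it down with about 16 N until the sleeve was fully down and let go; the carousel stayed at the pointer, and the job is handed in at about 25 s.

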